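Lower the wide round bench dog

TASK

The next board must slide over the planing board: with the fingertips, gently press the wide round steel bench dog all the way down to its stop, almost flush with the board, then withdraw. Do not touch the other three dogs, which must stay standing as they are, do not pull any dog up, and leave the batten, chisel, block plane and rule where they lie; nothing is to be gripped or lifted.

Things in the scene. Friction and masses are not known exactly. Their poses are not given: they have to be found in the camera images.
- board: planing board, brown beech slab fixed on the bench, 240 mm (its x) x 484 mm (its y) x 45 mm high; origin at the centre of its underside, its top is 45 mm above the bench. Four steel bench dogs stand in a row along the board's y axis, 84 mm apart (at -126, -42, +42, +126 mm), in any order from start to start.
- dog_wide_top (a point): centre of the flat top of the WIDE ROUND dog: cylinder head 36 mm in diameter; plain steel, standing 13 to 19 mm above the board at the start
- dog_wide (a joint): how far that dog is pushed down, m: its top is 16 mm above the board at 0 and 2 mm above it at +0.014 (the stop, fully down); starts between -0.003 and +0.003, negative is pulled up. It moves straight down against a steady drag of about 4 N and stays where it is left (no spring).
- dog_wide_base: flat dark steel collar, 48 mm in diameter, 1 mm thick, in the board around that dog; origin on the board's top, on the dog's axis
- dog_thin_top (a point): centre of the flat top of the thin round dog: cylinder head 17 mm in diameter; plain steel, standing 13 to 19 mm above the board at the start
- dog_thin (a joint): how far that dog is pushed down, m: its top is 16 mm above the board at 0 and 2 mm above it at +0.014 (the stop, fully down); starts between -0.003 and +0.003, negative is pulled up. It moves straight down against a steady drag of about 4 N and stays where it is left (no spring).
- dog_thin_base: flat dark steel collar, 48 mm in diameter, 1 mm thick, in the board around that dog; origin on the board's top, on the dog's axis
- dog_square_top (a point): centre of the flat top of the square dog: head 24 x 24 mm; plain steel, standing 13 to 19 mm above the board at the start
- dog_square (a joint): how far that dog is pushed down, m: its top is 16 mm above the board at 0 and 2 mm above it at +0.014 (the stop, fully down); starts between -0.003 and +0.003, negative is pulled up. It moves straight down against a steady drag of about 4 N and stays where it is left (no spring).
- dog_square_base: flat dark steel collar, 48 mm in diameter, 1 mm thick, in the board around that dog; origin on the board's top, on the dog's axis
- dog_oblong_top (a point): centre of the flat top of the oblong dog: head 14 x 34 mm; plain steel, standing 13 to 19 mm above the board at the start
- dog_oblong (a joint): how far that dog is pushed down, m: its top is 16 mm above the board at 0 and 2 mm above it at +0.014 (the stop, fully down); starts between -0.003 and +0.003, negative is pulled up. It moves straight down against a steady drag of about 4 N and stays where it is left (no spring).
- dog_oblong_base: flat dark steel collar, 48 mm in diameter, 1 mm thick, in the board around that dog; origin on the board's top, on the dog's axis
- batten: loose pine batten lying on the board on the robot's side of the dogs, 32 mm (x) x 280 mm (y) x 22 mm high; origin at the centre of its underside; 75 to 88 mm from the row. Bystander.
- chisel: loose wood-handled chisel lying along y on the board beyond the dogs, about 270 mm long, handle (at -y) 26 mm wide and 24 mm high; origin under the ferrule near mid-length, on the board; 75 to 88 mm from the row. Bystander.
- plane: block plane, black with a round yellow front knob, 160 x 50 mm, 56 mm high, on the bench to the left; origin at the centre of its sole. Bystander.
- rule: folded white rule, 235 x 18 mm, 16 mm high, on the bench to the right; origin at the centre of its underside. Bystander.

How it is judged (in metres and radians):
On the way, in this order (a step that is already met when the one before it is completed fails the run):
1. the fingertips touch the wide round dog while it still stands (contact force between the fingers and dog_wide_base above 0.5 N and value of joint dog_wide below 0.01 m), for 0.02 s.
2. the wide round dog is pressed down to within 3 mm of its stop (value of joint dog_wide above 0.011 m), for 0.1 s.
At the end, for the whole second after the job is handed in: The wide round dog is down to within 3 mm of its stop (joint above 0.011 m); the other dogs stand within 2 mm of their starting height; batten, chisel, plane and rule lie at rest within 12 mm of where they began (value of joint dog_wide above 0.011 m and distance of each of dog_thin_top, dog_square_top, dog_oblong_top from where it was at the start of the episode below 0.002 m and distance of each of batten, chisel, plane, rule from where it was at the start of the episode below 0.012 m and linear speed of each of batten, chisel, plane, rule below 0.02 m/s); the robot touches nothing.
It fails at once if the wide round dog is pulled up (above 7 mm over its mark) instead of pressed (value of joint dog_wide below -0.007 m).
It fails at once if another dog is touched with more than 2 N or moved by over 2 mm (contact force between the fingers and dog_thin_base above 2 N or contact force between the fingers and dog_square_base above 2 N or contact force between the fingers and dog_oblong_base above 2 N or distance of any of dog_thin_top, dog_square_top, dog_oblong_top from where it was at the start of the episode above 0.002 m).
It fails at once if the dog or the board is pressed harder than 40 N (contact force between the fingers and dog_wide_base above 40 N or contact force between the fingers and board above 40 N).
It fails at once if a bystander is moved or lifted by more than 12 mm (distance of any of batten, chisel, plane, rule from where it was at the start of the episode above 0.012 m).
It also fails if it takes over 32 s, if anything falls off the work surface, if the arm or the gripper's body presses on something with over 40 N, if the wrist force passes 120 N, or if a joint passes its speed limit or range.

ROBOT

A 6-joint arm with a two-finger parallel gripper is mounted at the origin on the work surface. World frame = base frame: x ahead of the robot, y to its left, z up, the work surface at z = 0. Lengths are in mm, angles in degrees, forces in N, time in s.
With the tool pointing down it reaches from about 275 to 775 mm from the base axis. Payload 14.6 kg.
Tool frame: the origin (TCP) lies on the mounting face of the last link; the fingertips stand 173 mm ahead of it and the grasp point (between the pads) lies 155 mm ahead of it (arm.tip_reach is the distance from the TCP to the fingertips, in mm); z points along the fingers, y is the line along which they close (so a half turn about z gives the same grasp; the last joint's range is limited). The gripper opens to 85 mm and grips with 20 to 120 N. Pads are 22 mm wide; open, the fingers measure 114 mm over their backs; the gripper's body (76 mm by 85 mm) begins 54 mm behind the grasp point. The pads swing forward as they close: fully open they stand 13 mm farther back than shut.
Start: joints at [66.962, 15.075, -2.767, 72.158, 0, 81.102], TCP at [128.263, 509.095, 404.678] pointing down, gripper open.
Joint ranges: [-151.79, 151.79], [-50.71, 97.33], [-67.44, 78.34], [-121.81, 120.89], [-77.56, 73.72], [-180, 180]. Speed limits (degrees/s): [108.29, 108.29, 147.25, 159.86, 180, 180].

INTERFACE

Orientations are given as a 3x3 rotation matrix whose columns are the frame's x, y, z axes.
In Python, from cell import arm gives the robot as it stands.
- The arm moves only by the shell command python3 -m handwheel 'ROWS' [FORCE]. ROWS is text: rows parted by semicolons, each of 5 numbers parted by spaces: the shift along the tool's x, y, z in units of 0.025 m (1.0 is 0.025 m), then the turn about the tool's z in units of 0.15 rad (1.0 is 0.15 rad), then the gripper command: -1 is fully open, 1 is shut, values between are in proportion. In form: x y z twist jaw; .... A call has 1 to 20 rows; each row shifts and turns the commanded pose from where the row before left it, along the tool's axes as they then stand; what a row does not reach is not made up. A row lasts 1/10 s, in which the tool goes at most 50 mm and 8.59 degrees, less where a joint would pass 70% of its speed; a pose out of reach is approached as far as the arm can. A call with a number of a shift or a turn outside -1 to 1 is refused whole. A call with a gripper value outside its range is refused whole. The fingers move at their own pace and stop on an object; FORCE is the grip in N (left out, the last holds). Time passes only in rows, so rows that do not move let the fingers close. It gives the time, the measured TCP pose, the force, the opening and the grip force at its end, in the units of the state.
- arm.state(): the state, without advancing time (a new reading comes with each control period).
- arm.grab_frame(name): name is "scene" or "top"; returns the picture (420x560x3 uint8, blue, green, red); there is no depth.
- arm.get_calibration(name): a dict with "K" (3x3 intrinsics, pixels), "k1" (the pictures are not rectified: a ray, as slopes to the right and down, at radius r is drawn at 1 + k1 r^2 times it, then the intrinsics apply), "origin" and "attitude" of the camera in the world. Camera axes: x right, y down, z forward; pixel columns grow to the right and rows downward; lengths in mm; the calibration is good to about 2 mm. A picture is of the moment at which its call begins. get_calibration takes no time and is no camera call.
- arm.finish_job(): hands the job in; it is judged then, once.
The state is a dict: "t": time; "joint_pos": joint angles; "qvel": joint speeds; "joint_efforts": joint torques, N m; "position": TCP position; "tool_rot": TCP orientation; "contact_force": force on the tool from outside, world axes, zero at the start; "wrist_torque": the same for the moment, N m; "gripper_width": opening from 0.0 (shut) to 1.0 (fully open); "finger_force": force on a finger pad.
Only numpy, scipy, OpenCV 4.12 (cv2) and the standard library are available. Lean on these libraries where they do the work, as an engineer would, in place of code of your own. Each camera call takes 0.05 s, during which the arm holds its last target. There are 200 camera calls.

## Working session

There is one attempt and no reset: what is moved stays moved. The work goes in short steps, Python scripts to look and compute and a shell command to move; the robot and the scene stay as the last step left them, time stands still between calls to the robot, and variables do not carry over. Pictures are saved under pics/ and viewed, at most 10 in all, crops included, and the job is handed in when it is done.

```bash
mkdir -p pics; python3 - <<'E'
from cell import arm
import cv2
for n in("scene","top"):
    cv2.imwrite(f"pics/{n}0.png",arm.grab_frame(n)); print(n,arm.get_calibration(n))
s=arm.state();print(s["t"],s["position"],s["tool_rot"],s["contact_force"])
E
```

```text
scene {'K': array([[426.35474152,   0.        , 284.78973228],
       [  0.        , 426.35474152, 206.01610876],
       [  0.        ,   0.        ,   1.        ]]), 'k1': 0.01492253761384469, 'origin': array([1212.37590406, -438.02235193, 1175.21315673]), 'attitude': array([[ 0.59451696,  0.65041093, -0.47277394],
       [ 0.80394734, -0.49161753,  0.33463544],
       [-0.01477341, -0.5790318 , -0.8151711 ]])}
top {'K': array([[407.84879304,   0.        , 283.30874772],
       [  0.        , 407.84879304, 207.58323604],
       [  0.        ,   0.        ,   1.        ]]), 'k1': -0.08918539048424824, 'origin': array([ 451.46313733,    7.50719523, 1078.75126582]), 'attitude': array([[-0.00987603, -0.9949946 ,  0.09943944],
       [-0.99993688,  0.01035979,  0.00434965],
       [-0.00535805, -0.09939021, -0.99503411]])}
0.1 [128.22418273 509.03554049 404.26864092] [[-9.69708028e-01  2.44266632e-01 -3.89735930e-04]
 [ 2.44266883e-01  9.69707673e-01 -8.47128307e-04]
 [ 1.71004743e-04 -9.16666701e-04 -9.99999565e-01]] [-0.51249418  0.51085633 -0.42464312]
```

View pics/top0.png

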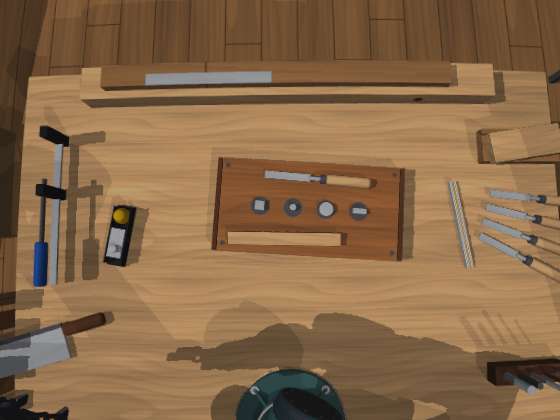

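View pics/scene0.png

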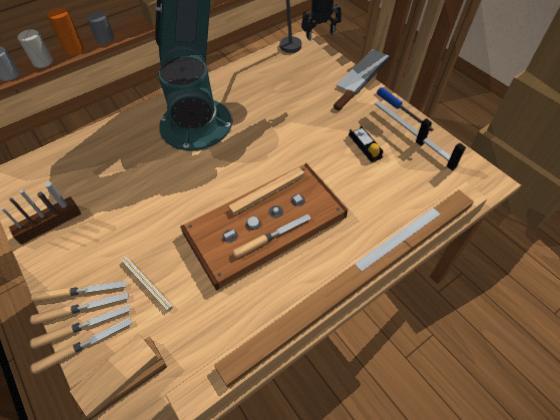

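The top view shows the dogs in a row: square at (260,205), thin at (292,207), wide at (326,209) and oblong at (359,211). In the scene view the wide dog is at about (253,222). I'll enlarge both for precise pixels.

```bash
cat > h.py <<'E'
import numpy as np,cv2
from cell import arm
def plane(n,uv,z):
    c=arm.get_calibration(n); p=(np.array(uv,float)-c["K"][:2,2])/c["K"][0,0]
    q=p.copy()
    for _ in range(20): q=p/(1+c["k1"]*(q@q))
    d=c["attitude"]@np.r_[q,1]; return c["origin"]+d*(z-c["origin"][2])/d[2]
E
python3 - <<'E'
import cv2,numpy as np
from h import *
a=cv2.imread("pics/top0.png")[190:230,240:380];b=cv2.imread("pics/scene0.png")[185:250,215:315]
A=cv2.resize(a,None,fx=5,fy=5,interpolation=2);B=cv2.resize(b,None,fx=5,fy=5,interpolation=2)
o=np.zeros((530,700,3),np.uint8);o[:200]=A;o[205:530,:500]=B;cv2.imwrite("pics/z.png",o)
for uv in[(260,205),(292,207),(326,209),(359,211)]:print(plane("top",uv,61))
print(plane("scene",(253,222),61))
E
```

```text
[560.30058182  70.41699549  61.        ]
[554.41587309  -9.85550533  61.        ]
[548.48725222 -95.07575881  61.        ]
[ 542.57211141 -178.01441575   61.        ]
[555.51132797 -96.3770227   61.        ]
```

View pics/z.png

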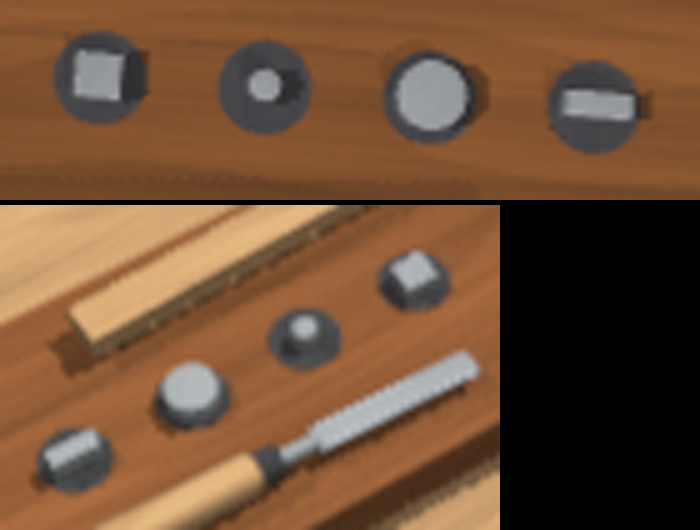

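```bash
python3 - <<'E'
from h import *
for uv in[(259.4,204.8),(292.6,206.6),(325.8,208.4),(359.2,210.6)]:print(plane("top",uv,61))
print(plane("scene",(252.6,221.0),61))
t=(plane("top",(325.8,208.4),61)+plane("scene",(252.6,221),61))/2
s=arm.state();print(t,s["tool_rot"].T@(t-s["position"])/25)
E
```

```text
[560.8214925  71.922897   61.       ]
[555.40857952 -11.37247006  61.        ]
[550.00427153 -94.60399328  61.        ]
[ 543.57518429 -178.5476269    61.        ]
[551.64978619 -95.28287893  61.        ]
[550.82702886 -94.94343611  61.        ] [-22.29568542 -19.28562445  13.74461743]
```

```bash
python3 -m handwheel '-.5 -.4 0 0 1;-.97 -.84 0 0 1;-.97 -.84 0 0 1;-.97 -.84 0 0 1;-.97 -.84 0 0 1;-.97 -.84 0 0 1;-.97 -.84 0 0 1;-.97 -.84 0 0 1;-.97 -.84 0 0 1;-.97 -.84 0 0 1;-.97 -.84 0 0 1;-.97 -.84 0 0 1;-.97 -.84 0 0 1;-.97 -.84 0 0 1;-.97 -.84 0 0 1;-.97 -.84 0 0 1;-.97 -.84 0 0 1;-.97 -.84 0 0 1;-.97 -.84 0 0 1;-.97 -.84 0 0 1' 20 | tail -8
python3 -m handwheel '-.97 -.84 0 0 1;-.97 -.84 0 0 1;-.9 -.8 .5 0 1;-.5 -.5 1 0 1;0 0 1 0 1;0 0 1 0 1;0 0 .5 0 1;0 0 0 0 1;0 0 0 0 1;0 0 0 0 1' | tail -8
python3 - <<'E'
from h import *
s=arm.state();print(s["tool_rot"].T@([550.5,-95,61+173]-s["position"])/25)
print(arm.tip_reach,s)
a=arm.grab_frame("scene")[130:270,190:350];cv2.imwrite("pics/s1.png",cv2.resize(a,None,fx=4,fy=4,interpolation=2))
E
```

```text
t: 2.1
position: [487.3, -5.0, 404.6]
tool_rot: [[-0.97, 0.245, -0.0], [0.245, 0.97, -0.0], [0.0, -0.0, -1.0]]
contact_force: [-0.0, -0.0, -0.6]
gripper_width: 0.0
finger_force: 0.0
t: 3.1
position: [550.1, -96.0, 305.7]
tool_rot: [[-0.97, 0.244, 0.001], [0.244, 0.97, -0.0], [-0.001, -0.0, -1.0]]
contact_force: [0.2, -0.2, 0.5]
gripper_width: 0.008
finger_force: 0.0
[-2.79583660e-03  4.39765692e-02  2.86770960e+00]
173.4 {'t': 3.1, 'joint_pos': array([-1.82626592e+01,  2.10034661e+01, -9.73299513e+00,  5.91840751e+01,
       -1.32620524e-03, -4.11595009e+00]), 'qvel': array([ 0.18192878, -0.06122206,  0.08680217, -0.1744356 ,  0.05355531,
        0.16858801]), 'joint_efforts': array([-1.80278881e-01, -7.00394011e+01,  3.55223536e+01,  3.92735819e-03,
       -5.00657843e-03, -1.04058883e-02]), 'position': array([550.06961829, -96.01625456, 305.69270921]), 'tool_rot': array([[-9.69672183e-01,  2.44405692e-01,  1.30979081e-03],
       [ 2.44405297e-01,  9.69673060e-01, -4.56599505e-04],
       [-1.38166438e-03, -1.22632027e-04, -9.99999038e-01]]), 'contact_force': array([ 0.24746019, -0.23705966,  0.53323433]), 'wrist_torque': array([ 0.06677631, -0.02479274,  0.01220254]), 'finger_force': 0.0, 'gripper_width': 0.007998610409842013}
```

View pics/s1.png

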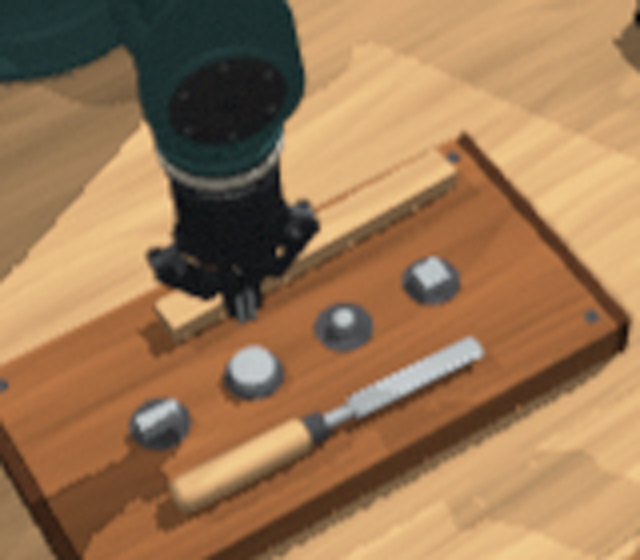

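The closed fingertips (around (245,315) in the crop) hang in line with the wide dog (253,368), about 70 mm above it. I'm descending to just over it.

```bash
python3 -m handwheel '0 .04 .8 0 1;0 0 .8 0 1;0 0 .6 0 1;0 0 .3 0 1;0 0 .1 0 1;0 0 0 0 1;0 0 0 0 1' | tail -6
python3 -m handwheel '0 0 .05 0 1;0 0 .05 0 1;0 0 .05 0 1;0 0 .05 0 1' | tail -6
python3 -m handwheel '0 0 .05 0 1;0 0 .05 0 1;0 0 .05 0 1;0 0 .05 0 1' | tail -6
```

```text
t: 3.85
position: [550.5, -94.9, 240.5]
tool_rot: [[-0.97, 0.244, 0.001], [0.244, 0.97, -0.0], [-0.001, -0.0, -1.0]]
contact_force: [0.7, -1.4, -0.2]
gripper_width: 0.0
finger_force: 0.0
t: 4.25
position: [550.3, -94.8, 234.6]
tool_rot: [[-0.97, 0.244, 0.0], [0.244, 0.97, 0.0], [-0.0, 0.0, -1.0]]
contact_force: [0.5, -0.5, 0.3]
gripper_width: -0.0
finger_force: 0.0
t: 4.65
position: [550.3, -94.8, 229.7]
tool_rot: [[-0.97, 0.244, 0.0], [0.244, 0.97, -0.0], [-0.0, -0.0, -1.0]]
contact_force: [-0.0, -0.1, 3.8]
gripper_width: -0.002
finger_force: 1.8
```

```bash
python3 -m handwheel '0 0 .05 0 1;0 0 .05 0 1;0 0 .05 0 1;0 0 .05 0 1;0 0 0 0 1' | sed -n '2p;4p'
python3 -m handwheel '0 0 .05 0 1;0 0 .05 0 1;0 0 0 0 1' | sed -n '2p;4p'
python3 -m handwheel '0 0 .04 0 1;0 0 0 0 1' | sed -n '2p;4p'
```

```text
position: [550.3, -94.8, 224.5]
contact_force: [-0.2, 0.2, -0.6]
position: [550.3, -94.8, 222.0]
contact_force: [-0.3, -0.8, 0.1]
position: [550.3, -94.8, 221.1]
contact_force: [0.0, 0.5, 1.4]
```

```bash
python3 -m handwheel '0 0 .02 0 1;0 0 0 0 1' | sed -n '2p;4p'
python3 -m handwheel '0 0 .02 0 1;0 0 0 0 1' | sed -n '2p;4p'
```

```text
position: [550.3, -94.8, 220.6]
contact_force: [-0.3, 0.5, 1.5]
position: [550.3, -94.8, 220.4]
contact_force: [-2.3, 0.6, 6.6]
```

The force is now rising at the expected stop height, so the dog is down. Withdrawing and checking.

```bash
python3 -m handwheel '0 0 -.1 0 1;0 0 -.3 0 1;0 0 -.8 0 1;0 0 -1 0 1;0 0 -1 0 1;0 0 -1 0 1;0 0 -1 0 1;-0.5 0 -1 0 1;1 0 -.5 0 1;1 0 0 0 1;1 0 0 0 1;1 0 0 0 1;1 0 0 0 1;0 0 0 0 1;0 0 0 0 1;0 0 0 0 1' | sed -n '1,4p'
python3 - <<'E'
from h import *
a=arm.grab_frame("scene")[130:270,190:350];cv2.imwrite("pics/s2.png",cv2.resize(a,None,fx=4,fy=4,interpolation=2))
E
```

```text
t: 7.65
position: [441.8, -67.5, 387.9]
tool_rot: [[-0.97, 0.244, 0.001], [0.244, 0.97, -0.0], [-0.001, -0.0, -1.0]]
contact_force: [-0.1, -0.1, -0.2]
```

View pics/s2.png

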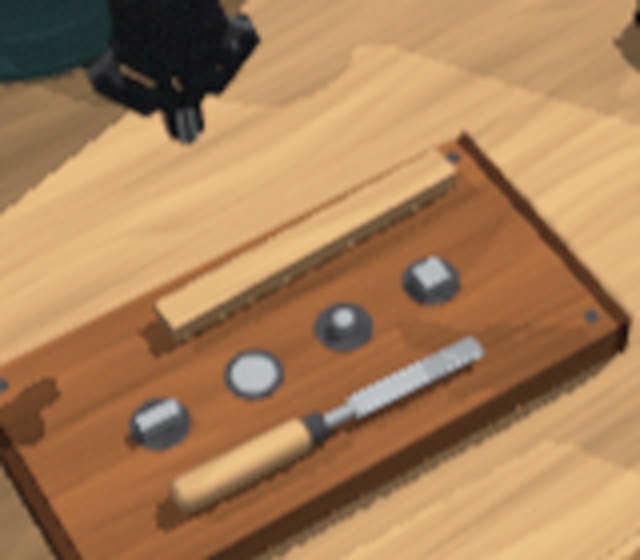

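The wide dog at (254,374) is now nearly flush and centred in its collar. The other three dogs, the batten and the chisel are where they were.

```bash
python3 -c "
from cell import arm
print(arm.finish_job())"
```

```text
the job is handed in; nothing more can be done
None
```

The wide round dog is pressed down to its stop, with only a light contact force. The last picture shows the other three dogs, the batten and the chisel unmoved; the plane and rule were out of that view, but the arm stayed well clear of them. The job is handed in, with no verdict returned.

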